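Drain the synthesiser lines and crate the reagent bottles

ROBOT

A 6-joint arm with a two-finger parallel gripper is mounted at the origin on the work surface. World frame = base frame: x ahead of the robot, y to its left, z up, the work surface at z = 0. Lengths are in m, angles in rad, forces in N, time in s.
With the tool pointing down it reaches from about 0.225 to 0.875 m from the base axis. Payload 3.4 kg.
Tool frame: the origin (TCP) lies on the front face of the gripper's body, between the roots of the fingers; the fingertips stand 73 mm ahead of it and the grasp point (between the pads) lies 54 mm ahead of it; z points along the fingers, y is the line along which they close (so a half turn about z gives the same grasp; the last joint's range is limited). The gripper opens to 85 mm and grips with 20 to 120 N. Pads are 22 mm wide; open, the fingers measure 114 mm over their backs; the gripper's body (76 mm by 85 mm) begins 54 mm behind the grasp point. The pads swing forward as they close: fully open they stand 13 mm farther back than shut.
Start: joints at [-1.432, 0.276, 1.505, -0, 1.361, -0.121], TCP at [0.148, -0.556, 0.304] pointing down, gripper open.
Joint ranges: [-2.89, 2.89], [-0.75, 2.08], [0.22, 2.7], [-1.18, 4.32], [0.11, 2.71], [-2.7, 2.7]. Speed limits (rad/s): [2.57, 2.57, 3.14, 3.14, 3.14, 3.14].

INTERFACE

Orientations are given as a rotation vector (axis times angle).
In Python, from plant import r, vision, models gives the robot as it stands. The module is installed in compiled form; this text tells all that it offers.
- The arm moves only by the tool send_rows, never from a script. Its argument "plan" is a list of rows, each a list of 4 numbers: the shift along the tool's x, y, z in cm, then the turn about the tool's z in rad. A call has 1 to 20 rows; each row is the pose to reach, as a shift and turn from the pose commanded when the call began, along the tool's axes at that moment; what a row does not reach only later rows make up. A row lasts 1/10 s, in which the tool goes at most 50 mm and 8.59 degrees, less where a joint would pass 70% of its speed; a pose out of reach is approached as far as the arm can. A call with a gripper value outside its range is refused whole. "grip" is the finger opening in cm, from 0 to 8.54, set as the call begins (left out, the last holds). The fingers move at their own pace and stop on an object; "force" is the grip in N (left out, the last holds). Time passes only in rows, so rows that repeat a pose let the fingers close. It gives the time, the measured TCP pose, the force, the opening and the grip force at its end, in the units of the state.
- r.state(): the state, without advancing time (a new reading comes with each control period).
- vision.capture(name): name is "side" or "top" or "wrist"; returns a dict with "image" (400x640x3 uint8, blue, green, red), "camera_matrix" (3x3 intrinsics, pixels), "world_to_cam" (4x4, takes a point from world to camera coordinates); the wrist camera has in their place "tool_from_camera" (4x4, takes a point from camera to tool coordinates, whose origin is the TCP and whose axes are the flange's). Camera axes: x right, y up, looking along -z (the intrinsics and any distortion apply to the point x, -y, -z); pixel columns grow to the right and rows downward; lengths in m; the calibration is good to about 2 mm. A picture is of the moment at which its call begins: read the wrist's pose just before it. There is no depth.
- r.finish_job(): hands the job in; it is judged then, once.
Trained networks look in a picture, given as the dict that the camera call returned (one of the last four; its "shot" number tells which), for a name from the list of things; names that differ only in an ending like _2 or _b are one class to them, and where a whole thing is asked for, a point or a joint stands for the part that bears it (a point fixed in the world has none). Each returns a list of dicts, best first, with "score" (0 to 1); they miss things now and then, are a little off and sometimes report something else, mostly with a low value. They report only what shows in the picture. A call takes as long as a camera call.
- models.boxes_of(thing, picture): "at" ([x, y, z] in m, in world coordinates, good to about 4 mm: the middle of the surface that is visible of it).
- models.cut_out(thing, picture): "mask" (400x640 bool, what is visible of it).
The state is a dict: "time": time; "q": joint angles; "qvel": joint speeds; "effort": joint torques, N m; "tool_pos": TCP position; "eef_rot": TCP orientation; "contact_force": force on the tool from outside, world axes, zero at the start; "moment": the same for the moment, N m; "gripper_width": finger opening in m; "gripper_force": force on a finger pad.
Only numpy, scipy, OpenCV 4.12 (cv2) and the standard library are available. Lean on these libraries where they do the work, as an engineer would, in place of code of your own. Each camera call takes 0.05 s, during which the arm holds its last target. There are 200 camera calls.

TASK

The synthesiser needs its lines drained while you pack up its reagents: slide the steel catch pot along the deck from the blue park mark to the red drain mark under the spout, centred on it, and only then push the red valve lever fully open (away from you). With the valve open, stand every white-capped amber bottle upright in the blue crate, one per free cell, setting it down rather than dropping it, and when all are packed pull the lever fully shut and slide the pot back, centred on the blue park mark. Never lift or tip the pot, keep it under the spout while the valve is open, and leave the red-capped bottle, the white wash bottle and the black-capped bottle already in the crate where they are.

Things in the scene. Friction and masses are not known exactly. Their poses are not given: they have to be found in the camera images.
- station: Fixed aluminium drain deck, top 12 mm above the table, x -80 to 120 and y -165 to 165 mm in its frame. A grey valve block stands along its rear: x 70 to 120, y -145 to 105 mm, top 62 mm above the table. Origin on the table at the middle between the two marks; x points away from the robot to the valve block, y left.
- spout (a point): End of the steel gooseneck spout, pointing down 148 mm above the table over the drain mark. The 14 mm pipe rises from the valve block at x 95, y -90 mm of the station's frame up to 202 mm above the table and bends forward (-x).
- drain_mark (a point): Centre of the red ring marked on the deck under the spout (126 to 138 mm in diameter), on the deck's top: the drain mark, at x 0, y -90 mm of the station's frame.
- park_mark (a point): Centre of the blue ring (same size) on the deck, the park mark, at x 0, y +90 mm of the station's frame.
- valve (a joint): Angle of the red valve lever on the valve block at x 95, y 0 mm of the station's frame, in rad: 0 = shut (leaning towards the robot, -x of the station), 1.0 = fully open (leaning away, +x). It is pushed at its tip and stays where it is left.
- valve_tip (a point): Tip of the red valve lever; the lever is 80 mm long and swings in the station's x-z plane, half a radian either side of upright.
- pot: Open steel catch pot, 108 mm diameter at the foot, 120 mm at the rim, 65 mm tall, 0.45 kg. Straight black handle along its -x (towards the robot), 16 mm wide and high, 58 to 138 mm from the pot's centre, its middle line 54 mm above the foot. Origin: centre of the underside, on the deck.
- pot_grip (a point): Point on the middle line of the pot's handle, 95 mm from the pot's centre.
- crate: Fixed blue open crate, 151 mm (x) by 224 mm (y) outside, 70 mm tall, walls and dividers 5 mm thick and as high as the crate, floor 5 mm thick. 2 by 3 cells, each 68 mm square: centres at x = -36.5, +36.5 mm and y = -73, 0, +73 mm in its frame. Origin: centre of the underside. One cell already holds a black-capped bottle.
- redcap: Round amber glass bottle, 125 mm tall: body 54 mm diameter up to 74 mm, then a sloping shoulder to a 29 mm neck, and a red screw cap 36 mm in diameter from 97 to 125 mm. Origin: centre of the underside, z up. A yellow label. Bystander, stays on the table.
- wash: White plastic wash bottle, 50 mm diameter body 90 mm tall, blue 30 mm neck to 115 mm, thin bent nozzle to 140 mm. Origin: centre of the underside. Bystander, stays on the table.
- bottle0: Round amber glass bottle, 125 mm tall: body 54 mm diameter up to 74 mm, then a sloping shoulder to a 29 mm neck, and a white screw cap 36 mm in diameter from 97 to 125 mm. Origin: centre of the underside, z up. A white label. Heavy base. To be packed; three to five of them are present.
- bottle1: Round amber glass bottle, 125 mm tall: body 54 mm diameter up to 74 mm, then a sloping shoulder to a 29 mm neck, and a white screw cap 36 mm in diameter from 97 to 125 mm. Origin: centre of the underside, z up. A white label. Heavy base. To be packed; three to five of them are present.
- bottle2: Round amber glass bottle, 125 mm tall: body 54 mm diameter up to 74 mm, then a sloping shoulder to a 29 mm neck, and a white screw cap 36 mm in diameter from 97 to 125 mm. Origin: centre of the underside, z up. A white label. Heavy base. To be packed; three to five of them are present.
- bottle3: Round amber glass bottle, 125 mm tall: body 54 mm diameter up to 74 mm, then a sloping shoulder to a 29 mm neck, and a white screw cap 36 mm in diameter from 97 to 125 mm. Origin: centre of the underside, z up. A white label. Heavy base. To be packed; three to five of them are present.
- bottle4: Round amber glass bottle, 125 mm tall: body 54 mm diameter up to 74 mm, then a sloping shoulder to a 29 mm neck, and a white screw cap 36 mm in diameter from 97 to 125 mm. Origin: centre of the underside, z up. A white label. Heavy base. To be packed; three to five of them are present.
- stockA: Round amber glass bottle, 125 mm tall: body 54 mm diameter up to 74 mm, then a sloping shoulder to a 29 mm neck, and a black screw cap 36 mm in diameter from 97 to 125 mm. Origin: centre of the underside, z up. A green label. Already stands in a crate cell and stays there; exactly one of the three black-capped bottles is present.
- stockB: Round amber glass bottle, 125 mm tall: body 54 mm diameter up to 74 mm, then a sloping shoulder to a 29 mm neck, and a black screw cap 36 mm in diameter from 97 to 125 mm. Origin: centre of the underside, z up. A green label. Already stands in a crate cell and stays there; exactly one of the three black-capped bottles is present.
- stockC: Round amber glass bottle, 125 mm tall: body 54 mm diameter up to 74 mm, then a sloping shoulder to a 29 mm neck, and a black screw cap 36 mm in diameter from 97 to 125 mm. Origin: centre of the underside, z up. A green label. Already stands in a crate cell and stays there; exactly one of the three black-capped bottles is present.

How it is judged:
On the way, in this order (a step that is already met when the one before it is completed fails the run):
1. the pot stands still on the red drain mark, the valve still shut (horizontal distance between pot and drain_mark below 0.02 m and linear speed of pot below 0.02 m/s and value of joint valve below 0.3 rad), for 0.2 s.
2. the valve lever is swung fully away (open), with no white-capped bottle in the crate yet (value of joint valve above 0.85 rad and horizontal distance between pot and drain_mark below 0.02 m and horizontal distance between each of bottle0, bottle1, bottle2, bottle3, bottle4 and crate above 0.095 m), for 0.2 s.
3. every white-capped bottle stands upright in a cell of the crate, valve open, pot on the drain mark (x of bottle0 in the frame of crate between -0.066 and 0.066 m and y of bottle0 in the frame of crate between -0.102 and 0.102 m and height (world z) of each of bottle0, bottle1, bottle2, bottle3, bottle4 below 0.013 m and angle between each of bottle0, bottle1, bottle2, bottle3, bottle4's own z axis and vertical below 0.15 rad and linear speed of each of bottle0, bottle1, bottle2, bottle3, bottle4 below 0.03 m/s and x of bottle1 in the frame of crate between -0.066 and 0.066 m and y of bottle1 in the frame of crate between -0.102 and 0.102 m and x of bottle2 in the frame of crate between -0.066 and 0.066 m and y of bottle2 in the frame of crate between -0.102 and 0.102 m and x of bottle3 in the frame of crate between -0.066 and 0.066 m and y of bottle3 in the frame of crate between -0.102 and 0.102 m and x of bottle4 in the frame of crate between -0.066 and 0.066 m and y of bottle4 in the frame of crate between -0.102 and 0.102 m and value of joint valve above 0.85 rad and horizontal distance between pot and drain_mark below 0.02 m), for 0.2 s.
4. the valve lever is back (shut), pot still on the drain mark (value of joint valve below 0.15 rad and horizontal distance between pot and drain_mark below 0.02 m), for 0.2 s.
5. the pot is back on the blue park mark (horizontal distance between pot and park_mark below 0.02 m and linear speed of pot below 0.02 m/s and value of joint valve below 0.15 rad), for 0.2 s.
At the end, for the whole second after the job is handed in: White-capped bottles upright (0.15 rad) at rest on the floor of crate cells; lever shut (under 0.15 rad); pot at rest within 20 mm of the park mark; black-capped bottle upright in its cell; red-capped bottle and wash bottle upright within 50 mm of their starts (all of step 5 and x of bottle0 in the frame of crate between -0.066 and 0.066 m and y of bottle0 in the frame of crate between -0.102 and 0.102 m and height (world z) of each of bottle0, bottle1, bottle2, bottle3, bottle4 below 0.013 m and angle between each of bottle0, bottle1, bottle2, bottle3, bottle4's own z axis and vertical below 0.15 rad and linear speed of each of bottle0, bottle1, bottle2, bottle3, bottle4 below 0.03 m/s and x of bottle1 in the frame of crate between -0.066 and 0.066 m and y of bottle1 in the frame of crate between -0.102 and 0.102 m and x of bottle2 in the frame of crate between -0.066 and 0.066 m and y of bottle2 in the frame of crate between -0.102 and 0.102 m and x of bottle3 in the frame of crate between -0.066 and 0.066 m and y of bottle3 in the frame of crate between -0.102 and 0.102 m and x of bottle4 in the frame of crate between -0.066 and 0.066 m and y of bottle4 in the frame of crate between -0.102 and 0.102 m and height (world z) of each of stockA, stockB, stockC below 0.02 m and angle between each of stockA, stockB, stockC's own z axis and vertical below 0.2 rad and distance of each of redcap, wash from where it was at the start of the episode below 0.05 m and angle between each of redcap, wash's own z axis and vertical below 0.3 rad); the robot touches nothing.
It fails at once if the pot is lifted off the deck or tipped (height (world z) of pot above 0.024 m or angle between pot's own z axis and vertical above 0.2 rad).
It fails at once if the valve is open while the pot is not under the spout (value of joint valve above 0.4 rad and horizontal distance between pot and drain_mark above 0.035 m).
It fails at once if the red-capped bottle or the wash bottle is shifted more than 5 cm or knocked over ((distance of redcap from where it was at the start of the episode above 0.05 m or angle between redcap's own z axis and vertical above 0.5 rad) or (distance of wash from where it was at the start of the episode above 0.05 m or angle between wash's own z axis and vertical above 0.5 rad)).
It fails at once if a black-capped bottle already in the crate is taken out (distance of any of stockA, stockB, stockC from where it was at the start of the episode above 0.04 m).
It fails at once if a white-capped bottle is dropped into the crate from more than about 2 cm ((horizontal distance between bottle0 and crate below 0.095 m and height (world z) of bottle0 above 0.012 m and linear speed of bottle0 above 0.5 m/s and contact force between the fingers and bottle0 below 0.05 N) or (horizontal distance between bottle1 and crate below 0.095 m and height (world z) of bottle1 above 0.012 m and linear speed of bottle1 above 0.5 m/s and contact force between the fingers and bottle1 below 0.05 N) or (horizontal distance between bottle2 and crate below 0.095 m and height (world z) of bottle2 above 0.012 m and linear speed of bottle2 above 0.5 m/s and contact force between the fingers and bottle2 below 0.05 N) or (horizontal distance between bottle3 and crate below 0.095 m and height (world z) of bottle3 above 0.012 m and linear speed of bottle3 above 0.5 m/s and contact force between the fingers and bottle3 below 0.05 N) or (horizontal distance between bottle4 and crate below 0.095 m and height (world z) of bottle4 above 0.012 m and linear speed of bottle4 above 0.5 m/s and contact force between the fingers and bottle4 below 0.05 N)).
Of bottle0, bottle1, bottle2, bottle3, bottle4 only 3 to 5 are there at a start; the rules pass over those that are not, and their reading is None.
Of stockA, stockB, stockC only 1 to 1 are there at a start; the rules pass over those that are not, and their reading is None.
At some moment in a run one of bottle0, bottle1, bottle2, bottle3, bottle4 may be knocked a few centimetres aside while the robot is not near it.
It also fails if it takes over 210 s, if anything falls off the work surface, if the arm or the gripper's body presses on something with over 40 N, if the wrist force passes 120 N, or if a joint passes its speed limit or range.

## Working session

There is one attempt and no reset: what is moved stays moved. The work goes in short steps, Python scripts to look and compute and a tool call to move; the robot and the scene stay as the last step left them, time stands still between calls to the robot, and variables do not carry over. Pictures are saved under pics/ and viewed, at most 17 in all, crops included, and the job is handed in when it is done.

Besides the shell and the picture viewer there is one more tool, called after ">>>" as name(argument=value, ...), one argument or row to a line, values as JSON. send_rows: Moves the arm, as the interface text tells. Its arguments: {"type":"object","properties":{"plan":{"type":"array"},"grip":{"type":"number"},"force":{"type":"number"}},"required":["plan"]}

```bash
mkdir -p pics
cat > h.py <<'E'
import numpy as np,cv2
from scipy.spatial.transform import Rotation as R
from plant import r,vision,models
def look(n):
    s=r.state(); p=vision.capture(n)
    if n=="wrist":
        T=np.eye(4);T[:3,:3]=R.from_rotvec(s["eef_rot"]).as_matrix();T[:3,3]=s["tool_pos"]
        p["world_to_cam"]=np.linalg.inv(T@np.array(p["tool_from_camera"]))
    return p
def ray(p,uv):
    K=np.array(p["camera_matrix"]);W=np.linalg.inv(np.array(p["world_to_cam"]))
    d=np.linalg.inv(K)@np.array([uv[0],uv[1],1.]);d=np.array([d[0],-d[1],-d[2]])
    return W[:3,3],W[:3,:3]@d
def atz(p,uv,z):
    o,d=ray(p,uv);return o+d*(z-o[2])/d[2]
def pix(p,X):
    c=np.array(p["world_to_cam"])@np.append(X,1);K=np.array(p["camera_matrix"])
    q=K@np.array([c[0],-c[1],-c[2]]);return q[:2]/q[2]
def tri(p1,a,p2,b):
    o1,d1=ray(p1,a);o2,d2=ray(p2,b);d1=d1/np.linalg.norm(d1);d2=d2/np.linalg.norm(d2)
    t=np.linalg.lstsq(np.c_[d1,-d2],o2-o1,rcond=None)[0]
    return (o1+d1*t[0]+o2+d2*t[1])/2,np.linalg.norm(o1+d1*t[0]-o2-d2*t[1])
E
python3 - <<'E'
from h import *
np.set_printoptions(precision=3,suppress=True)
s=r.state();print({k:s[k] for k in("time","tool_pos","eef_rot","contact_force","gripper_width")})
print(R.from_rotvec(s["eef_rot"]).as_matrix())
for n in("top","side"):
    p=look(n);cv2.imwrite(f"pics/{n}0.png",p["image"])
    print(n,np.linalg.inv(p["world_to_cam"])[:3,3], list(p))
    for t in("bottle0","redcap","wash","stockA","stockB","stockC","pot","pot_grip","crate","station","valve_tip"):
        try: print(t,[(np.round(d["at"],3).tolist(),round(d["score"],2)) for d in models.boxes_of(t,p)])
        except Exception as e: print(t,e)
E
```

```text
{'time': 0.0, 'tool_pos': array([ 0.148, -0.555,  0.303]), 'eef_rot': array([-3.113, -0.407,  0.   ]), 'contact_force': array([-0.779, -0.156, -0.814]), 'gripper_width': 0.08550042339633324}
[[ 0.966  0.257 -0.   ]
 [ 0.257 -0.966  0.002]
 [ 0.    -0.002 -1.   ]]
top [ 0.387 -0.043  1.309] ['image', 'camera_matrix', 'world_to_cam', 'shot']
bottle0 [([0.528, -0.335, 0.084], 0.88), ([0.608, -0.326, 0.085], 0.56), ([0.425, -0.239, 0.085], 0.53), ([0.599, 0.191, 0.012], 0.28)]
redcap [([0.479, -0.421, 0.08], 0.86)]
wash [([0.425, -0.354, 0.089], 0.7)]
stockA [([0.606, -0.048, 0.089], 0.87)]
stockB [([0.6, 0.194, 0.012], 0.56)]
stockC [([0.601, 0.192, 0.012], 0.68)]
pot [([0.547, 0.331, 0.016], 0.98)]
pot_grip [([0.544, 0.326, 0.021], 0.58)]
crate [([0.587, -0.135, 0.005], 0.83)]
station [([0.6, 0.194, 0.008], 0.68)]
valve_tip []
side [ 0.442 -0.708  0.735] ['image', 'camera_matrix', 'world_to_cam', 'shot']
bottle0 [([0.526, -0.361, 0.074], 0.94), ([0.435, -0.263, 0.078], 0.92), ([0.606, -0.351, 0.075], 0.56)]
redcap [([0.482, -0.449, 0.084], 0.69)]
wash [([0.431, -0.379, 0.089], 0.67)]
stockA [([0.612, -0.069, 0.085], 0.79)]
stockB [([0.539, 0.314, 0.052], 0.26)]
stockC []
pot [([0.538, 0.313, 0.056], 0.77), ([0.609, 0.15, 0.011], 0.55)]
pot_grip [([0.537, 0.313, 0.049], 0.95)]
crate []
station [([0.609, 0.153, 0.01], 0.77)]
valve_tip [([0.599, 0.149, 0.016], 0.59), ([0.629, 0.224, 0.155], 0.55)]
```

View pics/top0.png

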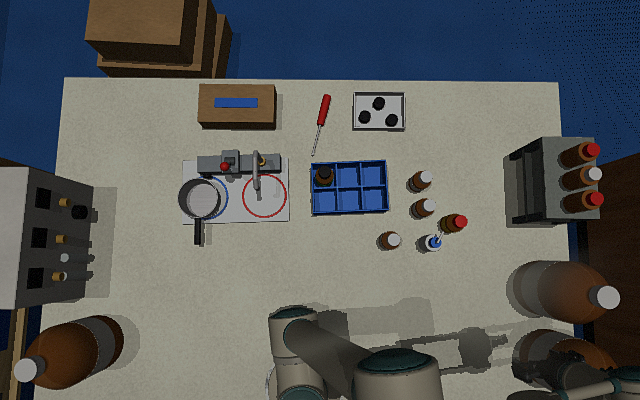

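View pics/side0.png

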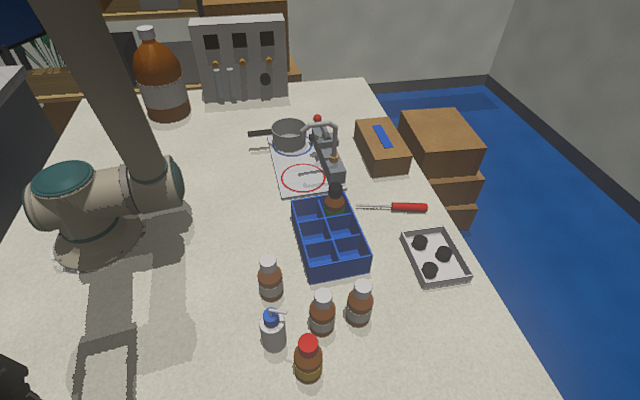

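The top view shows the station at left (pot on the blue ring at 203,200; red ring at 264,196; lever at 226,166) and the crate at 350,187 with the black cap at 324,174. White caps are at 425,177, 429,207 and 393,240; the red cap is at 460,222 and the wash bottle at 433,242. The side view confirms three white-capped bottles.

Run:
```python
from h import *
np.set_printoptions(precision=4,suppress=True)
t=look("top");s=look("side")
I=t["image"];H=cv2.cvtColor(I,cv2.COLOR_BGR2HSV)
def comp(m,box):
    x0,y0,x1,y1=box;k=np.zeros_like(m);k[y0:y1,x0:x1]=m[y0:y1,x0:x1];return k
red=((H[...,0]<10)|(H[...,0]>170))&(H[...,1]>90)&(H[...,2]>60)
m=comp(red,(238,172,292,222));v,u=np.nonzero(m)
P=np.array([atz(t,(a,b),.012)[:2] for a,b in zip(u,v)])
A=np.c_[P,np.ones(len(P))];c=np.linalg.lstsq(A,(P**2).sum(1),rcond=None)[0];print("drain",c[:2]/2,np.sqrt(c[2]+(c[:2]**2).sum()/4),len(P))
blue=(H[...,0]>100)&(H[...,0]<130)&(H[...,1]>110)&(H[...,2]>40)
m=comp(blue,(178,160,236,226));v,u=np.nonzero(m)
P=np.array([atz(t,(a,b),.012)[:2] for a,b in zip(u,v)])
print("parkpix",len(P)); 
if len(P)>5:
    A=np.c_[P,np.ones(len(P))];c=np.linalg.lstsq(A,(P**2).sum(1),rcond=None)[0];print("park",c[:2]/2,np.sqrt(c[2]+(c[:2]**2).sum()/4))
m=comp(blue,(300,150,400,225)).astype(np.uint8)
n,l,st,ce=cv2.connectedComponentsWithStats(cv2.morphologyEx(m,cv2.MORPH_CLOSE,np.ones((3,3))));i=1+st[1:,4].argmax()
pts=np.argwhere(l==i)[:,::-1]
W=np.array([atz(t,p,.07)[:2] for p in pts])*1000
print("crate",cv2.minAreaRect(W.astype(np.float32)))
# deck corners
g=(H[...,1]<40)&(H[...,2]>120)
for nm in("bottle0","stockA","redcap","wash","pot","pot_grip"):
  for p,q in((t,"top"),(s,"side")):
    for d in models.cut_out(nm,p)[:4]:
        if d["score"]<.4: continue
        M=d["mask"];v,u=np.nonzero(M);h2=cv2.cvtColor(p["image"],cv2.COLOR_BGR2HSV)
        W=M&(h2[...,1]<60)&(h2[...,2]>130)
        vv,uu=np.nonzero(W);print(nm,q,round(d["score"],2),M.sum(),(u.min(),v.min(),u.max(),v.max()),"white c",uu.mean() if len(uu) else None,vv.mean() if len(vv) else None)
cv2.imwrite("pics/z1.png",np.hstack([cv2.resize(I[135:260,170:300],None,fx=3,fy=3,interpolation=cv2.INTER_CUBIC),cv2.resize(I[135:260,300:430],None,fx=3,fy=3,interpolation=cv2.INTER_CUBIC)]))
```

```text
drain [0.5672 0.1352] 0.06618535016080428 250
parkpix 114
park [0.5593 0.3155] 0.0661341905588338
crate ((589.9981689453125, -123.9245376586914), (150.03741455078125, 223.30079650878906), 3.283020496368408)
bottle0 top 0.82 394 (np.int64(411), np.int64(198), np.int64(435), np.int64(218)) white c 429.57142857142856 204.9075630252101
bottle0 top 0.77 391 (np.int64(409), np.int64(171), np.int64(432), np.int64(191)) white c 425.625 176.40178571428572
bottle0 top 0.61 322 (np.int64(379), np.int64(231), np.int64(399), np.int64(250)) white c 393.5042735042735 239.35042735042734
bottle0 side 0.94 1026 (np.int64(258), np.int64(255), np.int64(284), np.int64(302)) white c 270.8041666666667 267.56666666666666
bottle0 side 0.77 1149 (np.int64(345), np.int64(277), np.int64(374), np.int64(328)) white c 363.4651898734177 290.4177215189873
bottle0 side 0.76 1124 (np.int64(309), np.int64(287), np.int64(336), np.int64(337)) white c 324.70529801324506 299.66887417218544
stockA top 0.89 314 (np.int64(315), np.int64(166), np.int64(333), np.int64(186)) white c None None
stockA side 0.67 535 (np.int64(325),
[... 724 characters left out ...]
, np.int64(178), np.int64(220), np.int64(244)) white c 202.26960110041264 199.2462173314993
pot top 0.4 5744 (np.int64(182), np.int64(150), np.int64(288), np.int64(223)) white c 245.97792494481237 195.94512771996216
pot side 0.95 1078 (np.int64(248), np.int64(118), np.int64(305), np.int64(152)) white c 281.67088607594934 133.58227848101265
pot_grip top 0.59 1635 (np.int64(176), np.int64(178), np.int64(221), np.int64(245)) white c 201.53002610966058 199.8172323759791
pot_grip top 0.47 85 (np.int64(220), np.int64(161), np.int64(230), np.int64(170)) white c None None
pot_grip side 0.64 1090 (np.int64(248), np.int64(118), np.int64(306), np.int64(152)) white c 290.1978021978022 133.04395604395606
```

View pics/z1.png

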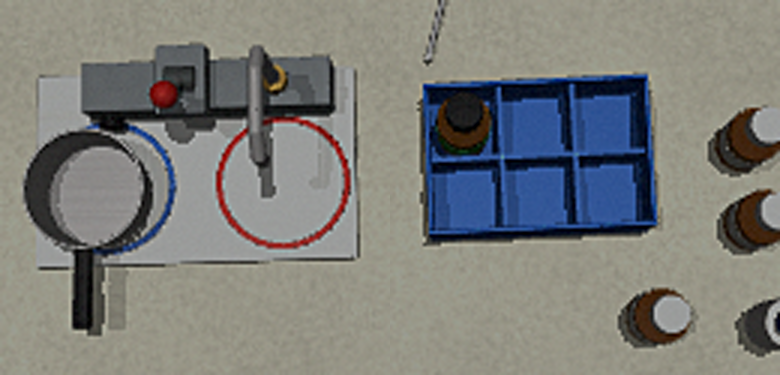

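Crop shows the pot rim centred near crop (88,190), the handle running down to (82,328), and five free crate cells.

```bash
cat >> h.py <<'E'
def delta(target,yaw=None):
    """target TCP world -> shift cm in tool axes + turn rad (yaw = world angle of tool x)"""
    s=r.state();M=R.from_rotvec(s["eef_rot"]).as_matrix()
    d=M.T@(np.array(target)-s["tool_pos"])*100
    c=np.arctan2(M[1,0],M[0,0]);t=0 if yaw is None else (c-yaw+np.pi)%(2*np.pi)-np.pi
    return np.round(np.append(d,t),3)
E
python3 - <<'E'
from h import *
np.set_printoptions(precision=4,suppress=True)
t=look("top");s=look("side")
def caps(p):
    h=cv2.cvtColor(p["image"],cv2.COLOR_BGR2HSV);o=[]
    for d in models.cut_out("bottle0",p):
        if d["score"]<.3: continue
        W=d["mask"]&(h[...,1]<60)&(h[...,2]>130)
        n,l,st,ce=cv2.connectedComponentsWithStats(W.astype(np.uint8))
        if n>1:o.append(ce[1:][st[1:,4]>60])
    return o
a=caps(t);b=caps(s);print(a,b)
for x in a:
    for y in b:
        for i in x:
            for j in y:
                X,e=tri(t,i,s,j)
                if e<.012: print("cap",i,j,X,e,"topray@.122",atz(t,i,.122))
print("rim",atz(t,(199.5,198.5),.077),"handle",atz(t,(198,243.5),.074),atz(t,(199,219.5),.074))
print("stock",atz(t,(324,172.5),.125),"lever",atz(t,(170+163/3,135+94/3),.14), "spout",atz(t,(170+262/3,135+155/3),.155))
print(delta((.45,.315,.25),.044))
E
```

```text
[array([[393.4912, 239.3509]]), array([[429.1743, 204.7798]])] [array([[363.3209, 285.6884]]), array([[267.6949, 260.1582]]), array([[323.195 , 294.9295]])]
cap [393.4912 239.3509] [267.6949 260.1582] [ 0.4331 -0.2443  0.1209] 0.0013390817514812117 topray@.122 [ 0.4323 -0.2442  0.122 ]
cap [429.1743 204.7798] [323.195  294.9295] [ 0.531  -0.3453  0.1219] 0.0012542169264645505 topray@.122 [ 0.5304 -0.3453  0.122 ]
rim [0.5464 0.3153 0.077 ] handle [0.4152 0.3141 0.074 ] [0.4849 0.3146 0.074 ]
stock [ 0.6187 -0.0489  0.125 ] lever [0.6302 0.2315 0.14  ] spout [0.5711 0.1345 0.155 ]
[ 51.584 -76.386   5.385   0.216]
```

>>> send_rows(
  plan=[
    [51.6,-76.4,5.4,0.216],
    [51.6,-76.4,5.4,0.216],
    [51.6,-76.4,5.4,0.216],
    [51.6,-76.4,5.4,0.216],
    [51.6,-76.4,5.4,0.216],
    [51.6,-76.4,5.4,0.216],
    [51.6,-76.4,5.4,0.216],
    [51.6,-76.4,5.4,0.216],
    [51.6,-76.4,5.4,0.216],
    [51.6,-76.4,5.4,0.216],
    [51.6,-76.4,5.4,0.216],
    [51.6,-76.4,5.4,0.216],
    [51.6,-76.4,5.4,0.216],
    [51.6,-76.4,5.4,0.216],
    [51.6,-76.4,5.4,0.216],
    [51.6,-76.4,5.4,0.216],
    [51.6,-76.4,5.4,0.216],
    [51.6,-76.4,5.4,0.216],
    [51.6,-76.4,5.4,0.216],
    [51.6,-76.4,5.4,0.216],
  ],
  grip=8.5,
)

```text
time: 4.1
tool_pos: [0.4512, 0.3183, 0.2492]
eef_rot: [-3.14, -0.074, -0.001]
contact_force: [-0.3, -0.0, 0.2]
gripper_width: 0.0852
gripper_force: 0.0
```

Run:
```python
from h import *
np.set_printoptions(precision=4,suppress=True)
s=r.state();print(s["time"],s["tool_pos"],R.from_rotvec(s["eef_rot"]).as_matrix(),s["contact_force"])
p=look("wrist");cv2.imwrite("pics/w1.png",p["image"]);np.save("w1.npy",p["world_to_cam"]);print(p["camera_matrix"],np.linalg.inv(p["world_to_cam"]))
```

```text
4.1 [0.4512 0.3183 0.2492] [[ 0.9989  0.0471  0.0005]
 [ 0.0471 -0.9989  0.001 ]
 [ 0.0006 -0.001  -1.    ]] [-0.2691 -0.0448  0.1673]
[[326.0261   0.     325.0888]
 [  0.     326.0261 199.2822]
 [  0.       0.       1.    ]] [[ 0.0467  0.9515  0.3041  0.5288]
 [-0.9989  0.0447  0.0134  0.3226]
 [-0.0008 -0.3044  0.9525  0.319 ]
 [ 0.      0.      0.      1.    ]]
```

View pics/w1.png

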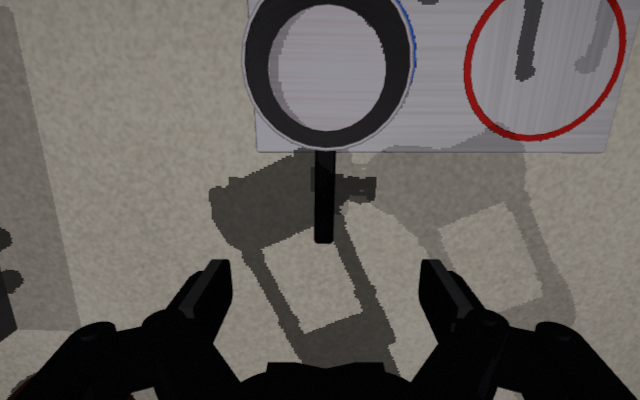

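The wrist view shows the handle from (325,152) to its end at (323,242), the rim spanning about u 243–413 with its bottom edge at v 149, and the deck's front edge at v 152.

Run:
```python
from h import *
np.set_printoptions(precision=4,suppress=True)
p=look("wrist");t=look("top")
for u in((323.5,243),(325.3,155)): print("h",atz(p,u,.074))
print("rim L R bottom",atz(p,(243.5,58),.077),atz(p,(413.5,58),.077),atz(p,(328,149.5),.077))
H=cv2.cvtColor(p["image"],cv2.COLOR_BGR2HSV)
red=((H[...,0]<10)|(H[...,0]>170))&(H[...,1]>90)&(H[...,2]>60);v,u=np.nonzero(red)
P=np.array([atz(p,(a,b),.012)[:2] for a,b in zip(u,v)]);A=np.c_[P,np.ones(len(P))];c=np.linalg.lstsq(A,(P**2).sum(1),rcond=None)[0];print("drain",c[:2]/2,np.sqrt(c[2]+(c[:2]**2).sum()/4),len(P))
print("deck front edge",atz(p,(262,152),.012),atz(p,(602,152.5),.012))
print("handle end tri",tri(p,(323.5,243),t,(198,243.5)))
print([ (d["at"],d["score"]) for d in models.boxes_of("pot",p)],[ (d["at"],d["score"]) for d in models.boxes_of("pot_grip",p)])
# rim ellipse fit from top mask
d=models.cut_out("pot",t)[0]["mask"];m=d.astype(np.uint8);m=cv2.morphologyEx(m,cv2.MORPH_OPEN,cv2.getStructuringElement(cv2.MORPH_ELLIPSE,(21,21)));v,u=np.nonzero(m);print(u.min(),u.max(),v.min(),v.max(),atz(t,(u.mean(),v.mean()),.077),atz(t,(u.mean(),v.mean()),.06))
```

```text
h [0.4114 0.3163 0.074 ]
h [0.4845 0.3182 0.074 ]
rim L R bottom [0.5492 0.3772 0.077 ] [0.5545 0.261  0.077 ] [0.4892 0.3164 0.077 ]
drain [0.5656 0.1345] 0.06604268525833591 2474
deck front edge [0.4736 0.3775 0.012 ] [0.4878 0.0562 0.012 ]
handle end tri (array([0.4141, 0.3148, 0.0772]), np.float64(0.003745217370758664))
[([0.5448, 0.3212, 0.0198], 0.78)] [([0.5473, 0.3222, 0.0197], 0.68)]
178 220 178 218 [0.5473 0.3181 0.077 ] [0.5495 0.3231 0.06  ]
```

>>> send_rows(
  plan=[
    [0.3,0.1,4,0.015],
    [0.3,0.1,8,0.015],
    [0.3,0.1,11,0.015],
    [0.3,0.1,12.7,0.015],
    [0.3,0.1,12.7,0.015],
    [0.3,0.1,12.7,0.015],
  ],
  grip=8.5,
)

```text
time: 5.0
tool_pos: [0.4535, 0.3137, 0.1235]
eef_rot: [-3.141, -0.044, -0.001]
contact_force: [0.5, 0.2, -0.2]
gripper_width: 0.085
gripper_force: 0.0
```

>>> send_rows(
  plan=[
    [0,0,0,0],
    [0,0,0,0],
    [0,0,0,0],
    [0,0,0,0],
    [0,0,0,0],
    [0,0,0,0],
    [0,0,0,0],
    [0,0,0,0],
  ],
  grip=1.0,
  force=30,
)

```text
time: 5.8
tool_pos: [0.4536, 0.315, 0.1234]
eef_rot: [-3.14, -0.045, -0.002]
contact_force: [-0.5, 3.9, 5.3]
gripper_width: 0.0151
gripper_force: 29.7
```

Run:
```python
from h import *
s=r.state();print(s["tool_pos"],s["gripper_width"],s["contact_force"])
M=R.from_rotvec(s["eef_rot"]).as_matrix();print(M.T@np.array([.017,-.184,0])*100,np.arctan2(M[1,0],M[0,0]))
p=look("wrist");cv2.imwrite("pics/w2.png",p["image"])
```

```text
[0.45355777 0.31496718 0.12340674] 0.01512274622962498 [-0.45919612  3.90882532  5.25729748]
[ 1.17000783 18.44127386 -0.02235868] 0.028769605527884
```

>>> send_rows(
  plan=[
    [0.05,0.6,0,0],
    [0.1,1.6,0,0],
    [0.2,3,0,0],
    [0.3,4.5,0,0],
    [0.4,6,0,0],
    [0.5,7.5,0,0],
    [0.6,9,0,0],
    [0.7,10.5,0,0],
    [0.8,12,0,0],
    [0.9,13.5,0,0],
    [1.0,15,0,0],
    [1.1,16.2,0,0],
    [1.2,17.2,0,0],
    [1.2,18,0,0],
    [1.2,18.4,0,0],
    [1.2,18.4,0,0],
    [1.2,18.4,0,0],
    [1.2,18.4,0,0],
    [1.2,18.4,0,0],
  ],
)

```text
time: 7.75
tool_pos: [0.4709, 0.1304, 0.1233]
eef_rot: [3.141, 0.045, 0.002]
contact_force: [0.0, 0.7, 6.0]
gripper_width: 0.0152
gripper_force: 29.3
```

Run:
```python
from h import *
np.set_printoptions(precision=4,suppress=True)
s=r.state();print(s["tool_pos"],s["gripper_width"],s["contact_force"])
w=look("wrist");t=look("top")
cv2.imwrite("pics/w3.png",np.hstack([w["image"],cv2.resize(t["image"][150:250,170:302],None,fx=4,fy=4,interpolation=cv2.INTER_CUBIC)])[:, :][:, 240:1168][:, :800] if 0 else np.vstack([w["image"][:240],cv2.resize(t["image"][150:235,170:330],(640,340),interpolation=cv2.INTER_CUBIC)]))
for X in((.5662,.1348,.012),(.558,.3147,.012)): print(pix(w,X),pix(t,X))
```

```text
[0.4709 0.1304 0.1233] 0.01524968808098384 [0.0323 0.6915 6.0026]
[322.9227  58.9936] [264.0723 195.6053]
[-26.3969  65.5352] [205.8403 197.5649]
```

View pics/w3.png

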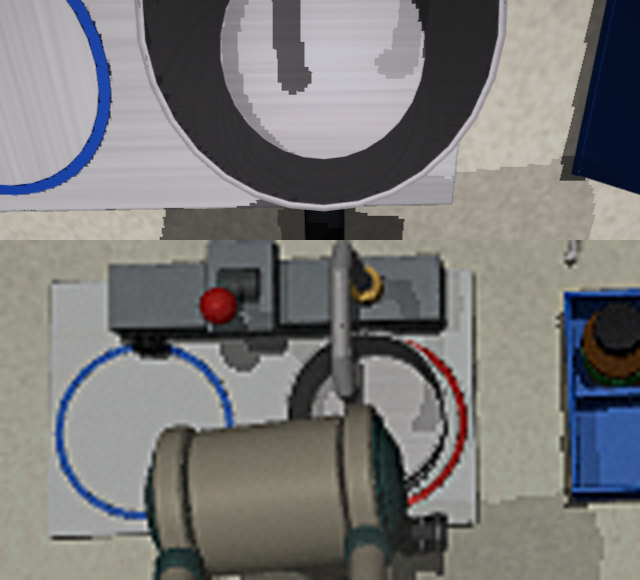

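The pot sits over the red ring (rim in wrist view u 137–505, bottom v 208). The blue ring is now fully visible, so I'll measure both.

Run:
```python
from h import *
np.set_printoptions(precision=4,suppress=True)
w=look("wrist");t=look("top")
def ring(p,m,z):
    v,u=np.nonzero(m);P=np.array([atz(p,(a,b),z)[:2] for a,b in zip(u,v)])
    f=lambda P:np.linalg.lstsq(np.c_[P,np.ones(len(P))],(P**2).sum(1),rcond=None)[0]
    c=f(P);c=c
    for _ in range(5):
        q=c[:2]/2;rr=np.sqrt(c[2]+q@q);k=abs(np.hypot(*(P-q).T)-rr)<.006;c=f(P[k])
    return c[:2]/2,rr,k.sum()
for p,n in((t,"top"),(w,"w")):
    H=cv2.cvtColor(p["image"],cv2.COLOR_BGR2HSV);b=(H[...,0]>100)&(H[...,0]<130)&(H[...,1]>110)&(H[...,2]>40)
    k=np.zeros_like(b);k[(slice(160,226),slice(178,236)) if n=="top" else (slice(0,200),slice(0,115))]=1
    print(n,"park",ring(p,b&k,.012))
for uv in((137.5,15),(505,15),(323,208)): print("rim w",atz(w,uv,.077))
for uv in((170+290/4,150+410/4-60),(281.5,150+168/4)): print("rim t",atz(t,(uv[0],192),.077))
print("floor w",atz(w,(220,60),.015),atz(w,(425,60),.015),atz(w,(322,158),.015))
```

```text
top park (array([0.5593, 0.3154]), np.float64(0.06603993490643191), np.int64(155))
w park (array([0.5567, 0.3135]), np.float64(0.0646815405879456), np.int64(3016))
rim w [0.5711 0.1933 0.077 ]
rim w [0.5744 0.0769 0.077 ]
rim w [0.508  0.1329 0.077 ]
rim t [0.5672 0.1896 0.077 ]
rim t [0.5685 0.075  0.077 ]
floor w [0.564  0.1867 0.015 ] [0.5669 0.0833 0.015 ] [0.5156 0.134  0.015 ]
```

>>> send_rows(
  plan=[
    [0,0,0,0],
    [0,0,0,0],
    [0,0,0,0],
    [0,0,0,0],
    [0,0,0,0],
    [0,0,0,0],
    [0,0,-3,0],
    [0,0,-7,0],
    [0,0,-11,0],
    [-6,0,-14,0],
    [-6,-5,-14,0],
    [-6,-9,-14,0],
    [-6,-9,-14,0],
  ],
  grip=8.5,
)

```text
time: 9.25
tool_pos: [0.4074, 0.2228, 0.2638]
eef_rot: [-3.138, -0.052, -0.004]
contact_force: [0.4, -0.9, 0.6]
gripper_width: 0.0851
gripper_force: 0.0
```

Run:
```python
from h import *
np.set_printoptions(precision=4,suppress=True)
print(r.state()["tool_pos"],r.state()["time"])
P={n:look(n) for n in("top","side","wrist")}
C={}
for n,p in P.items():
    H=cv2.cvtColor(p["image"],cv2.COLOR_BGR2HSV);red=((H[...,0]<8)|(H[...,0]>172))&(H[...,1]>110)&(H[...,2]>60)
    k,l,st,ce=cv2.connectedComponentsWithStats(red.astype(np.uint8))
    g=pix(p,(.622,.2275,.14));print(n,g)
    i=[j for j in range(1,k) if st[j,4]>8];i=min(i,key=lambda j:np.hypot(*(ce[j]-g)));C[n]=ce[i];print(n,ce[i],st[i])
for a,b in(("top","side"),("wrist","side"),("top","wrist")): print(a,b,tri(P[a],C[a],P[b],C[b]))
t=P["top"];cv2.imwrite("pics/t4.png",np.hstack([cv2.resize(t["image"][140:235,170:300],None,fx=3,fy=3,interpolation=cv2.INTER_CUBIC),cv2.resize(P["side"]["image"][105:200,240:370],None,fx=3,fy=3,interpolation=cv2.INTER_CUBIC)]))
cv2.imwrite("pics/w4.png",P["wrist"]["image"])
```

```text
[0.4074 0.2228 0.2638] 9.25
top [225.6294 169.2312]
top [223.9531 165.7656] [220 162   9   9  64]
side [315.5343 123.3753]
side [316.975 117.325] [314 114   7   7  40]
wrist [ 323.38   -235.8347]
wrist [374.7429  52.5207] [350   0  59  84 459]
top side (array([0.6269, 0.2278, 0.1604]), np.float64(0.001386532488410588))
wrist side (array([0.5613, 0.1938, 0.1776]), np.float64(0.11555805794660827))
top wrist (array([0.5424, 0.2048, 0.3055]), np.float64(0.11047292973954147))
```

View pics/t4.png

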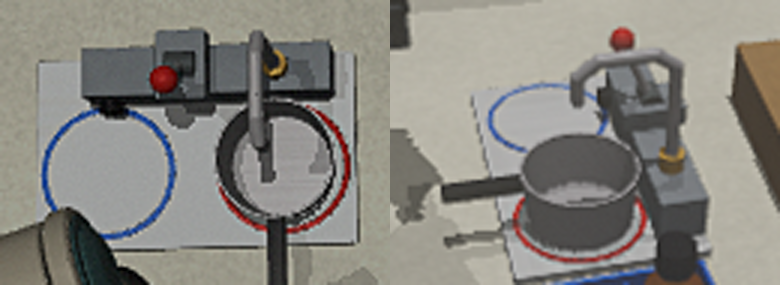

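Pot is centred in the red ring. The red lever ball is at crop (163,78) top and (622,38) side, triangulated to about (0.627, 0.228, 0.160).

>>> send_rows(
  plan=[
    [4,0,0,0],
    [8,0,0,0],
    [12,0,0,0],
    [15,0,0,0],
    [16.5,0,2.3,0],
    [16.5,0,4.6,0],
    [16.5,0,4.6,0],
    [17.5,0,4.6,0],
    [18.5,0,4.6,0],
    [19.5,0,4.6,0],
    [20.5,0,4.6,0],
    [21.5,0,4.6,0],
    [22.5,0,4.6,0],
    [23.5,0,4.6,0],
    [24.5,0,4.6,0],
    [25.5,0,4.6,0],
    [26,0,4.6,0],
    [26,0,4.6,0],
  ],
  grip=0,
)

```text
time: 11.2
tool_pos: [0.6688, 0.2263, 0.2165]
eef_rot: [3.141, 0.045, 0.001]
contact_force: [-0.3, 0.1, 0.5]
gripper_width: 0.0002
gripper_force: 0.0
```

```bash
cat > lev.py <<'E'
from h import *
np.set_printoptions(precision=4,suppress=True)
print(r.state()["tool_pos"],r.state()["contact_force"])
P={n:look(n) for n in("top","side")};C={}
for n,p in P.items():
    H=cv2.cvtColor(p["image"],cv2.COLOR_BGR2HSV);red=((H[...,0]<8)|(H[...,0]>172))&(H[...,1]>110)&(H[...,2]>60)
    k,l,st,ce=cv2.connectedComponentsWithStats(red.astype(np.uint8))
    for j in range(1,k):
        a=pix(p,(.60,.228,.16));b=pix(p,(.72,.228,.16));
        if min(np.hypot(*(ce[j]-q)) for q in(a,b,(a+b)/2))<15 and st[j,4]>5: C[n]=ce[j];print(n,ce[j],st[j,4])
if len(C)==2: print(tri(P["top"],C["top"],P["side"],C["side"]))
E
python3 lev.py
```

```text
[0.6688 0.2263 0.2165] [-0.3076  0.1055  0.5217]
side [338.641  115.9744] 39
```

```bash
cat >> lev.py <<'E'
n=np.array([-.044,.999,0]);piv=np.array([.6574,.2291,0])
if "side" in C:
    o,d=ray(P["side"],C["side"]);X=o+d*((piv-o)@n)/(d@n);print("in plane",X,"along",(X-piv)@np.array([.999,.044,0]))
E
python3 lev.py
python3 - <<'E'
from h import *
p=look("side")
n=np.array([-.044,.999,0]);piv=np.array([.6574,.2291,0]);o,d=ray(p,(317,117.3));X=o+d*((piv-o)@n)/(d@n);print("shut in plane",X)
E
```

```text
[0.668  0.2264 0.2168] [-0.489   0.3485 -0.5628]
side [338.6842 116.0263] 38
in plane [0.694  0.2307 0.1564] along 0.03659715588258856
shut in plane [0.62624064 0.22772762 0.16045626]
```

>>> send_rows(
  plan=[
    [0.4,0,0,0],
    [0.8,0,0,0],
    [0.8,0,0,0],
    [0.8,0,0,0],
  ],
)

```text
time: 11.85
tool_pos: [0.6724, 0.2268, 0.2168]
eef_rot: [3.141, 0.046, -0.014]
contact_force: [-8.7, -0.9, 4.8]
gripper_width: -0.0001
gripper_force: 4.3
```

```bash
python3 lev.py
```

```text
[0.6724 0.2268 0.2168] [-8.6915 -0.9344  4.8236]
side [339.3143 116.3429] 35
in plane [0.696  0.2308 0.1551] along 0.03866807066394575
```

>>> send_rows(
  plan=[
    [-4,0,0,0],
    [-8,0,-3,0],
    [-12,0,-7,0],
    [-17,0,-8.5,0],
    [-20,0,-8.5,0],
    [-20,0,-8.5,0],
  ],
)

```text
time: 12.55
tool_pos: [0.4713, 0.2208, 0.3037]
eef_rot: [-3.141, -0.048, 0.001]
contact_force: [0.2, -0.5, 0.1]
gripper_width: -0.0002
gripper_force: 0.0
```

```bash
python3 lev.py;  python3 - <<'E'
from h import *
np.set_printoptions(precision=4,suppress=True)
print(r.state()["tool_pos"],delta((.432,-.244,.30),.05))
s=look("side");t=look("top")
for n in("bottle0",):
  for p in(t,s): print([(np.round(d["at"],3),round(d["score"],2)) for d in models.boxes_of(n,p)])
print("C",atz(t,(425.6,176.4),.122))
E
```

```text
[0.4713 0.2208 0.3037] [ 0.2344 -0.5433  0.0794]
top [224.0492 141.6721] 61
side [338.9286 115.9048] 42
(array([0.6959, 0.2314, 0.1565]), np.float64(0.0020276636365526464))
in plane [0.6947 0.2307 0.1567] along 0.037348227128509694
[0.4758 0.2211 0.3029] [-5.748 46.36   0.25  -0.021]
[(array([ 0.428, -0.237,  0.088]), 0.9), (array([ 0.606, -0.327,  0.086]), 0.7), (array([ 0.531, -0.34 ,  0.084]), 0.69), (array([ 0.607, -0.051,  0.092]), 0.37)]
[(array([ 0.528, -0.359,  0.074]), 0.9), (array([ 0.607, -0.352,  0.077]), 0.72), (array([ 0.433, -0.263,  0.081]), 0.72)]
C [ 0.6112 -0.3369  0.122 ]
```

Lever stays open (tip swung 69 mm). Now go to bottle A.

>>> send_rows(
  plan=[
    [-5.7,46.4,0.2,0],
    [-5.7,46.4,0.2,0],
    [-5.7,46.4,0.2,0],
    [-5.7,46.4,0.2,0],
    [-5.7,46.4,0.2,0],
    [-5.7,46.4,0.2,0],
    [-5.7,46.4,0.2,0],
    [-5.7,46.4,0.2,0],
    [-5.7,46.4,0.2,0],
    [-5.7,46.4,0.2,0],
    [-5.7,46.4,0.2,0],
    [-5.7,46.4,0.2,0],
    [-5.7,46.4,0.2,0],
  ],
  grip=6.5,
)

```text
time: 14.15
tool_pos: [0.4325, -0.2437, 0.2995]
eef_rot: [-3.14, -0.046, 0.001]
contact_force: [0.7, 0.0, 0.6]
gripper_width: 0.065
gripper_force: 0.0
```

```bash
cat >> h.py <<'E'
def whitecaps(p,z=.122,amin=60):
    h=cv2.cvtColor(p["image"],cv2.COLOR_BGR2HSV);o=[]
    for d in models.cut_out("bottle0",p):
        W=d["mask"]&(h[...,1]<60)&(h[...,2]>110)
        n,l,st,ce=cv2.connectedComponentsWithStats(W.astype(np.uint8))
        for j in range(1,n):
            if st[j,4]>amin:o.append((ce[j].round(1),st[j].tolist(),round(d["score"],2),atz(p,ce[j],z).round(4)))
    return o
E
python3 - <<'E'
from h import *
np.set_printoptions(precision=4,suppress=True)
s=r.state();print(s["tool_pos"],s["contact_force"])
w=look("wrist");cv2.imwrite("pics/w5.png",w["image"])
for c in whitecaps(w): print(c)
print(pix(w,(.432,-.2443,.125)))
E
```

```text
[ 0.4325 -0.2437  0.2995] [0.7191 0.0204 0.567 ]
(array([337. , 184.5]), [326, 178, 21, 13, 127], 0.93, array([ 0.4434, -0.2518,  0.122 ]))
(array([475.7,  70.3]), [451, 44, 50, 53, 2059], 0.93, array([ 0.5297, -0.3464,  0.122 ]))
[327.0015 199.1856]
```

View pics/w5.png

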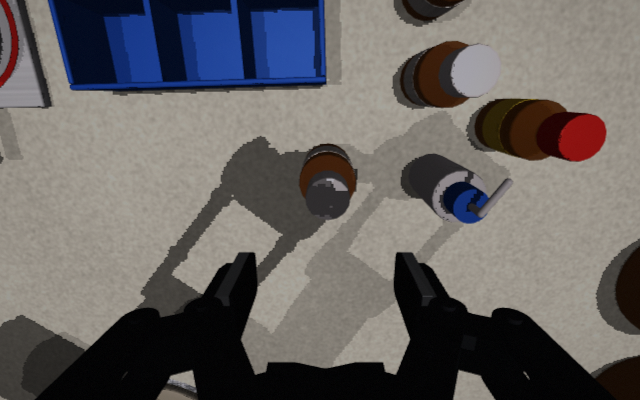

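A's cap (in gripper shadow) is centred at about (327,195), between the fingers; B's cap is at (475,70), red cap at (580,137), wash nozzle at (490,195).

>>> send_rows(
  plan=[
    [0.1,0,4,0],
    [0.1,0,8,0],
    [0.1,0,11.5,0],
    [0.1,0,13.4,0],
    [0.1,0,13.4,0],
    [0.1,0,13.4,0],
  ],
)

```text
time: 14.85
tool_pos: [0.4338, -0.244, 0.1664]
eef_rot: [3.141, 0.047, 0.001]
contact_force: [0.6, 1.0, -0.5]
gripper_width: 0.0651
gripper_force: 0.0
```

>>> send_rows(
  plan=[
    [0,0,0,0],
    [0,0,0,0],
    [0,0,0,0],
    [0,0,0,0],
    [0,0,0,0],
    [0,0,0,0],
    [0,0,0,0],
  ],
  grip=2.5,
  force=50,
)

```text
time: 15.55
tool_pos: [0.4341, -0.2451, 0.1676]
eef_rot: [3.139, 0.045, 0.005]
contact_force: [0.2, 0.0, 5.9]
gripper_width: 0.0346
gripper_force: 49.9
```

>>> send_rows(
  plan=[
    [0,0,-2,0],
    [0,0,-5,0],
    [0,0,-9,0],
    [0,0,-13,0],
    [0,0,-14,0],
    [0,0,-14,0],
  ],
)

```text
time: 16.15
tool_pos: [0.4336, -0.2448, 0.3072]
eef_rot: [3.139, 0.045, 0.005]
contact_force: [0.4, 0.8, -3.3]
gripper_width: 0.035
gripper_force: 51.0
```

Run:
```python
from h import *
np.set_printoptions(precision=4,suppress=True)
s=r.state();print(s["tool_pos"],s["contact_force"],s["gripper_width"])
y=.0573;c=np.array([.590,-.124]);ax=np.array([np.cos(y),np.sin(y)]);ay=np.array([-np.sin(y),np.cos(y)])
for a,b in((36.5,-73),(36.5,0),(-36.5,-73),(-36.5,0),(-36.5,73)):
    g=c+ax*a/1000+ay*b/1000;print((a,b),g,delta((*g,s["tool_pos"][2]),y))
w=look("wrist");cv2.imwrite("pics/w6.png",w["image"])
```

```text
[ 0.4336 -0.2448  0.3072] [ 0.3846  0.7638 -3.2804] 0.03503731730589874
(36.5, -73) [ 0.6306 -0.1948] [19.837 -4.434  0.046 -0.029]
(36.5, 0) [ 0.6264 -0.1219] [ 19.628 -11.731   0.029  -0.029]
(-36.5, -73) [ 0.5577 -0.199 ] [12.54  -4.225  0.026 -0.029]
(-36.5, 0) [ 0.5536 -0.1261] [ 12.331 -11.522   0.008  -0.029]
(-36.5, 73) [ 0.5494 -0.0532] [ 12.122 -18.819  -0.009  -0.029]
```

>>> send_rows(
  plan=[
    [3,-3,0,0],
    [6,-6,0,-0.029],
    [9,-9,0,-0.029],
    [11.5,-11,0,-0.029],
    [12.3,-11.5,0,-0.029],
    [12.3,-11.5,0,-0.029],
    [12.3,-11.5,3,-0.029],
    [12.3,-11.5,5.5,-0.029],
    [12.3,-11.5,5.5,-0.029],
  ],
)

```text
time: 17.1
tool_pos: [0.549, -0.1261, 0.2462]
eef_rot: [-3.137, -0.089, 0.017]
contact_force: [-1.0, -0.7, -2.3]
gripper_width: 0.0343
gripper_force: 50.9
```

Run:
```python
from h import *
np.set_printoptions(precision=4,suppress=True)
s=r.state();print(s["tool_pos"],s["contact_force"],s["gripper_width"])
w=look("wrist");t=look("top");q=look("side")
cv2.imwrite("pics/w7.png",np.hstack([w["image"],cv2.resize(q["image"][180:290,270:390],(436,400),interpolation=cv2.INTER_CUBIC)])[:, 280:1076][:, :796])
I=t["image"];H=cv2.cvtColor(I,cv2.COLOR_BGR2HSV)
for c in whitecaps(t): print(c)
```

```text
[ 0.549  -0.1261  0.2462] [-1.0323 -0.6722 -2.2504] 0.03426172241647088
(array([426. , 176.2]), [420, 171, 12, 12, 107], 0.81, array([ 0.6118, -0.3379,  0.122 ]))
(array([429.3, 204.8]), [424, 199, 12, 12, 113], 0.59, array([ 0.5304, -0.3456,  0.122 ]))
```

View pics/w7.png

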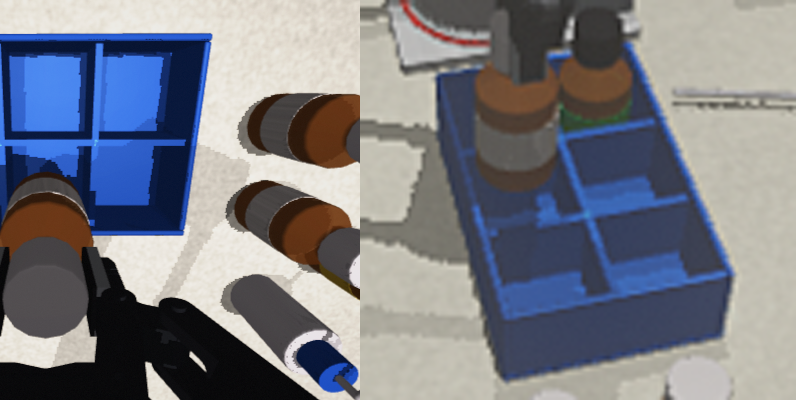

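Run:
```python
from h import *
np.set_printoptions(precision=4,suppress=True)
s=r.state();print(s["tool_pos"],s["eef_rot"])
w=look("wrist");y=.0573;c=np.array([.590,-.124]);Rm=np.array([[np.cos(y),-np.sin(y)],[np.sin(y),np.cos(y)]])
for uv,l in(((376.5,140.5),(0,-36.5)),((490.5,36),(75.5,-112)),((463,232.5),(-75.5,-112))):
    print(atz(w,uv,.07),c+Rm@np.array(l)/1000,pix(w,(*(c+Rm@np.array(l)/1000),.07)))
print(delta((.5536,-.1261,.174),y))
```

```text
[ 0.5531 -0.1269  0.2521] [3.1392 0.0894 0.0028]
[ 0.6    -0.1632  0.07  ] [ 0.5921 -0.1604] [371.8449 150.5931]
[ 0.6768 -0.2353  0.07  ] [ 0.6718 -0.2315] [483.5931  43.5058]
[ 0.5279 -0.2437  0.07  ] [ 0.521  -0.2401] [457.3699 239.7069]
[ 0.011 -0.075  7.834 -0.   ]
```

>>> send_rows(
  plan=[
    [0.1,0.1,2,0],
    [0.1,0.1,4,0],
    [0.1,0.1,5.5,0],
    [0.1,0.1,6.5,0],
    [0.1,0.1,7.2,0],
    [0.1,0.1,7.6,0],
    [0.1,0.1,7.8,0],
    [0.1,0.1,7.8,0],
    [0.1,0.1,7.8,0],
  ],
)

```text
time: 18.25
tool_pos: [0.5543, -0.127, 0.1734]
eef_rot: [3.14, 0.091, 0.002]
contact_force: [0.0, -0.4, -1.8]
gripper_width: 0.0348
gripper_force: 51.2
```

Run:
```python
from h import *
s=r.state();print(s["tool_pos"],s["contact_force"],s["eef_rot"],s["gripper_width"])
```

```text
[ 0.55427495 -0.12703895  0.1734201 ] [ 0.03025246 -0.40583298 -1.77211511] [3.13978259e+00 9.08238506e-02 1.56504686e-03] 0.03484093821822245
```

>>> send_rows(
  plan=[
    [0,0,0.2,0],
    [0,0,0.2,0],
  ],
)

```text
time: 18.45
tool_pos: [0.5545, -0.1271, 0.1726]
eef_rot: [3.139, 0.091, 0.003]
contact_force: [-2.2, 1.1, 5.2]
gripper_width: 0.0347
gripper_force: 52.0
```

>>> send_rows(
  plan=[
    [0,0,0,0],
    [0,0,0,0],
    [0,0,0,0],
    [0,0,0,0],
    [0,0,-2,0],
    [0,0,-5,0],
    [0,0,-9,0],
    [0,0,-13,0],
    [-1,4,-13,0],
    [-2,8,-13,0],
    [-2.7,13,-13,0],
    [-3.2,18,-13,0],
    [-3.6,21.6,-13,0],
    [-3.6,21.6,-13,0],
    [-3.6,21.6,-13,0],
    [-3.6,21.6,-13,0],
  ],
  grip=5.2,
)

```text
time: 20.05
tool_pos: [0.5304, -0.3437, 0.3007]
eef_rot: [-3.139, -0.092, 0.001]
contact_force: [0.5, 0.5, -0.4]
gripper_width: 0.052
gripper_force: 0.0
```

Run:
```python
from h import *
np.set_printoptions(precision=4,suppress=True)
s=r.state();print(s["tool_pos"],s["contact_force"],s["gripper_width"])
w=look("wrist");t=look("top");q=look("side")
cv2.imwrite("pics/w8.png",np.hstack([w["image"][:,160:520],cv2.resize(q["image"][180:350,260:400],(330,400),interpolation=cv2.INTER_CUBIC)]))
print(pix(w,(.5304,-.3455,.125)))
for p in(w,t): print(whitecaps(p))
```

```text
[ 0.5304 -0.3437  0.3007] [ 0.4996  0.5228 -0.4225] 0.052014943772607326
[328.5221 198.3939]
[(array([ 38.4, 155.4]), [16, 133, 47, 46, 1648], 0.94, array([ 0.551 , -0.1211,  0.122 ])), (array([325.2,  89.8]), [301, 65, 49, 51, 1961], 0.76, array([ 0.6114, -0.3382,  0.122 ])), (array([337.7, 184.7]), [326, 178, 23, 15, 145], 0.57, array([ 0.5412, -0.3521,  0.122 ]))]
[(array([351.5, 195.6]), [346, 190, 12, 12, 117], 0.87, array([ 0.5538, -0.127 ,  0.122 ])), (array([426.7, 176. ]), [420, 170, 14, 13, 133], 0.86, array([ 0.6126, -0.34  ,  0.122 ]))]
```

View pics/w8.png

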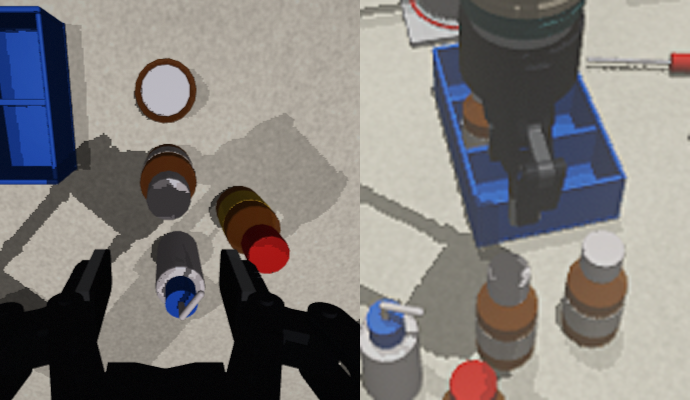

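B's cap is centred at about (329,196); the red-capped bottle stays clear at (428,254). A stands in its crate cell.

>>> send_rows(
  plan=[
    [0.05,0.1,4,0],
    [0.05,0.1,8,0],
    [0.05,0.1,11.5,0],
    [0.05,0.1,13.4,0],
    [0.05,0.1,13.4,0],
    [0.05,0.1,13.4,0],
  ],
  grip=6,
)

```text
time: 20.9
tool_pos: [0.5315, -0.3455, 0.1675]
eef_rot: [3.14, 0.092, 0.001]
contact_force: [0.3, -0.0, 0.2]
gripper_width: 0.0598
gripper_force: 0.0
```

>>> send_rows(
  plan=[
    [0,0,0,0],
    [0,0,0,0],
    [0,0,0,0],
    [0,0,0,0],
    [0,0,0,0],
    [0,0,0,0],
    [0,0,0,0],
  ],
  grip=2.5,
  force=50,
)

```text
time: 21.6
tool_pos: [0.5319, -0.346, 0.1691]
eef_rot: [3.138, 0.09, 0.005]
contact_force: [-0.4, 1.6, 6.4]
gripper_width: 0.0347
gripper_force: 50.1
```

>>> send_rows(
  plan=[
    [0,0,-2,0],
    [0,0,-5,0],
    [0,0,-9,0],
    [0,0,-13,0],
    [0,0,-14,0],
    [0,0,-14,0],
    [0,0,-14,0],
    [0,0,-14,0],
  ],
)

```text
time: 22.4
tool_pos: [0.5302, -0.345, 0.3042]
eef_rot: [-3.137, -0.091, 0.006]
contact_force: [-0.1, -0.3, -3.1]
gripper_width: 0.0347
gripper_force: 50.5
```

Run:
```python
from h import *
np.set_printoptions(precision=4,suppress=True)
s=r.state();print(s["tool_pos"],s["contact_force"],s["gripper_width"],s["eef_rot"])
y=.0573;c=np.array([.591,-.125]);ax=np.array([np.cos(y),np.sin(y)]);ay=np.array([-np.sin(y),np.cos(y)])
for a,b in((36.5,-73),(36.5,0),(-36.5,-73)):
    g=c+ax*a/1000+ay*b/1000;print((a,b),g,delta((*g,s["tool_pos"][2]),y))
```

```text
[ 0.5302 -0.345   0.3042] [-0.0559 -0.2555 -3.077 ] 0.03471271629565113 [-3.1371 -0.0905  0.006 ]
(36.5, -73) [ 0.6316 -0.1958] [ 10.987 -14.311   0.006   0.   ]
(36.5, 0) [ 0.6274 -0.1229] [ 10.99  -21.611   0.03    0.   ]
(-36.5, -73) [ 0.5587 -0.2   ] [  3.687 -14.314   0.033   0.   ]
```

>>> send_rows(
  plan=[
    [3,-4,0,0],
    [6,-8,0,0],
    [9,-12,0,0],
    [11,-14.3,0,0],
    [11,-14.3,0,0],
    [11,-14.3,0,0],
    [11,-14.3,0,0],
    [11,-14.3,3,0],
    [11,-14.3,5.5,0],
    [11,-14.3,5.5,0],
    [11,-14.3,5.5,0],
    [11,-14.3,5.5,0],
  ],
)

```text
time: 23.6
tool_pos: [0.6331, -0.1976, 0.2536]
eef_rot: [3.139, 0.089, 0.004]
contact_force: [-0.8, 0.6, -1.6]
gripper_width: 0.0344
gripper_force: 50.6
```

Run:
```python
from h import *
np.set_printoptions(precision=4,suppress=True)
s=r.state();print(s["tool_pos"],s["contact_force"],s["eef_rot"])
print(delta((.6316,-.1958,.1745),.0573))
q=look("side");cv2.imwrite("pics/s9.png",cv2.resize(q["image"][170:300,260:400],(560,520),interpolation=cv2.INTER_CUBIC))
```

```text
[ 0.6331 -0.1976  0.2536] [-0.7539  0.5578 -1.5737] [3.1389 0.089  0.0042]
[-0.157 -0.199  7.911 -0.001]
```

View pics/s9.png

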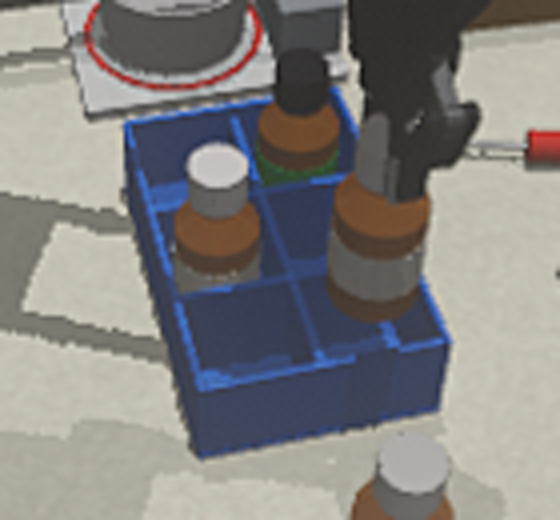

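A is seated upright (crop 218,200); B hangs over the far-right cell (crop 378,250). Lower it.

>>> send_rows(
  plan=[
    [-0.1,-0.1,2,0],
    [-0.1,-0.1,4,0],
    [-0.1,-0.1,5.5,0],
    [-0.1,-0.1,6.5,0],
    [-0.1,-0.1,7.2,0],
    [-0.1,-0.1,7.6,0],
    [-0.1,-0.1,7.8,0],
    [-0.1,-0.1,7.9,0],
    [-0.1,-0.1,7.9,0],
  ],
)

```text
time: 24.55
tool_pos: [0.6319, -0.1957, 0.1742]
eef_rot: [3.14, 0.091, 0.002]
contact_force: [-1.2, 1.1, 3.9]
gripper_width: 0.0349
gripper_force: 51.3
```

>>> send_rows(
  plan=[
    [0,0,0.1,0],
    [0,0,0.1,0],
  ],
)

```text
time: 24.75
tool_pos: [0.632, -0.1956, 0.1741]
eef_rot: [3.139, 0.091, 0.004]
contact_force: [-1.4, 1.2, 7.1]
gripper_width: 0.0351
gripper_force: 51.8
```

>>> send_rows(
  plan=[
    [0,0,0,0],
    [0,0,0,0],
    [0,0,0,0],
    [0,0,0,0],
    [0,0,-2,0],
    [0,0,-5,0],
    [0,0,-9,0],
    [0,0,-12.6,0],
    [-0.7,4,-12.6,0],
    [-1.5,8,-12.6,0],
    [-2.4,12,-12.6,0],
    [-2.8,14.1,-12.6,0],
    [-2.8,14.1,-12.6,0],
    [-2.8,14.1,-12.6,0],
    [-2.8,14.1,-12.6,0],
    [-2.8,14.1,-12.6,0],
  ],
  grip=5.2,
)

```text
time: 26.35
tool_pos: [0.6121, -0.3363, 0.2981]
eef_rot: [-3.14, -0.093, -0.0]
contact_force: [-0.2, 0.7, -0.7]
gripper_width: 0.0517
gripper_force: 0.0
```

Run:
```python
from h import *
np.set_printoptions(precision=4,suppress=True)
s=r.state();print(s["tool_pos"],s["contact_force"],s["gripper_width"])
w=look("wrist");q=look("side")
cv2.imwrite("pics/w10.png",np.hstack([w["image"][:,160:520],cv2.resize(q["image"][180:350,260:400],(330,400),interpolation=cv2.INTER_CUBIC)]))
print(pix(w,(.6118,-.338,.125)))
for p in(w,): print(whitecaps(p))
```

```text
[ 0.6121 -0.3363  0.2981] [-0.1753  0.6898 -0.7113] 0.051659325443895246
[328.2053 199.8655]
[(array([337.4, 185.4]), [326, 179, 23, 15, 140], 0.92, array([ 0.6231, -0.3445,  0.122 ])), (array([ 65.3, 255.7]), [44, 237, 44, 39, 1272], 0.71, array([ 0.5487, -0.1211,  0.122 ])), (array([138.3, 167.8]), [115, 145, 47, 46, 1652], 0.63, array([ 0.6281, -0.1909,  0.122 ]))]
```

View pics/w10.png

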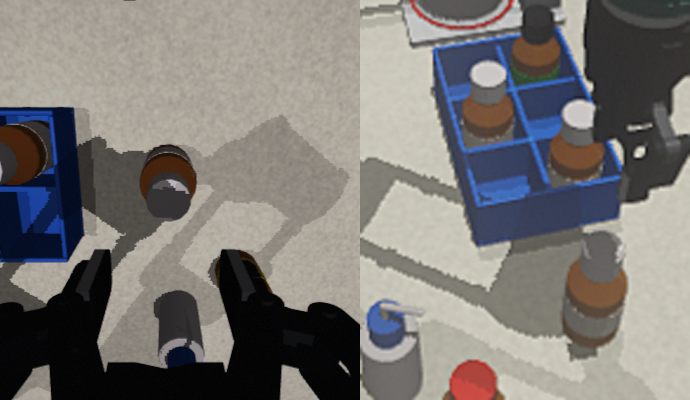

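Both packed bottles stand upright in the crate; C's cap sits at about (328,197) in the wrist view, as in the previous grasps.

>>> send_rows(
  plan=[
    [0,0.1,4,0],
    [0,0.1,8,0],
    [0,0.1,11.5,0],
    [0,0.1,13.1,0],
    [0,0.1,13.1,0],
    [0,0.1,13.1,0],
  ],
  grip=6,
)

```text
time: 27.1
tool_pos: [0.6123, -0.3388, 0.1675]
eef_rot: [3.14, 0.092, 0.001]
contact_force: [0.3, -0.5, -0.5]
gripper_width: 0.06
gripper_force: 0.0
```

>>> send_rows(
  plan=[
    [0,0,0,0],
    [0,0,0,0],
    [0,0,0,0],
    [0,0,0,0],
    [0,0,0,0],
    [0,0,0,0],
    [0,0,0,0],
  ],
  grip=2.5,
  force=50,
)

```text
time: 27.8
tool_pos: [0.6126, -0.3392, 0.1692]
eef_rot: [3.138, 0.091, 0.005]
contact_force: [-0.5, 2.0, 5.7]
gripper_width: 0.035
gripper_force: 50.0
```

>>> send_rows(
  plan=[
    [0,0,-2,0],
    [0,0,-5,0],
    [0,0,-9,0],
    [0,0,-13,0],
    [0,0,-14,0],
    [0,0,-14,0],
    [0,0,-14,0],
    [0,0,-14,0],
  ],
)

```text
time: 28.6
tool_pos: [0.6109, -0.3384, 0.3039]
eef_rot: [-3.137, -0.091, 0.007]
contact_force: [0.2, -0.1, -1.9]
gripper_width: 0.0349
gripper_force: 50.5
```

Run:
```python
from h import *
np.set_printoptions(precision=4,suppress=True)
s=r.state();print(s["tool_pos"],s["contact_force"],s["gripper_width"],s["eef_rot"])
print(delta((.5587,-.200,s["tool_pos"][2]),.0573))
```

```text
[ 0.6109 -0.3384  0.3039] [ 0.2082 -0.1053 -1.9153] 0.03487760024837491 [-3.1372 -0.0906  0.0068]
[ -4.415 -14.121   0.064   0.   ]
```

>>> send_rows(
  plan=[
    [-4.4,0,-1,0],
    [-4.4,-4,-1,0],
    [-4.4,-8,-1,0],
    [-4.4,-12,-1,0],
    [-4.4,-14.1,-1,0],
    [-4.4,-14.1,-1,0],
    [-4.4,-14.1,-1,0],
    [-4.4,-14.1,-1,0],
    [-4.4,-14.1,3,0],
    [-4.4,-14.1,5.5,0],
    [-4.4,-14.1,5.5,0],
    [-4.4,-14.1,5.5,0],
    [-4.4,-14.1,5.5,0],
  ],
)

```text
time: 29.9
tool_pos: [0.5607, -0.2018, 0.2535]
eef_rot: [3.139, 0.09, 0.004]
contact_force: [-0.2, -0.2, -2.1]
gripper_width: 0.0344
gripper_force: 50.6
```

Run:
```python
from h import *
s=r.state();print(s["tool_pos"],s["contact_force"],s["eef_rot"]);print(delta((.5587,-.2,.1745),.0573))
```

```text
[ 0.56072772 -0.20181064  0.25346496] [-0.20015496 -0.22854624 -2.11282377] [3.13860001 0.08958093 0.00440123]
[-0.214 -0.206  7.896 -0.   ]
```

>>> send_rows(
  plan=[
    [-0.1,-0.1,2,0],
    [-0.1,-0.1,4,0],
    [-0.1,-0.1,5.5,0],
    [-0.1,-0.1,6.5,0],
    [-0.1,-0.1,7.2,0],
    [-0.1,-0.1,7.6,0],
    [-0.1,-0.1,7.8,0],
    [-0.1,-0.1,8,0],
    [-0.1,-0.1,8,0],
  ],
)

```text
time: 30.8
tool_pos: [0.5591, -0.2, 0.1741]
eef_rot: [3.139, 0.091, 0.003]
contact_force: [-2.3, 0.9, 5.8]
gripper_width: 0.0348
gripper_force: 51.7
```

>>> send_rows(
  plan=[
    [0,0,0,0],
    [0,0,0,0],
    [0,0,0,0],
    [0,0,0,0],
    [0,0,-2,0],
    [0,0,-5,0],
    [0,0,-9,0],
    [0,0,-13,0],
    [-4,0,-13,0],
    [-9,0,-13,0],
    [-13,0,-13,0],
    [-13,-5,-13,0],
    [-13,-10,-13,0],
    [-13,-13,-13,0],
    [-13,-13,-13,0],
    [-13,-13,-13,0],
  ],
  grip=5.2,
)

```text
time: 32.4
tool_pos: [0.4214, -0.0773, 0.3021]
eef_rot: [3.139, 0.094, 0.001]
contact_force: [-0.1, -0.2, -0.0]
gripper_width: 0.052
gripper_force: 0.0
```

```bash
python3 lev.py
python3 - <<'E'
from h import *
np.set_printoptions(precision=4,suppress=True)
s=r.state();print(s["time"],s["tool_pos"],s["contact_force"],s["gripper_width"])
t=look("top");q=look("side")
cv2.imwrite("pics/s11.png",np.hstack([t["image"][130:290,160:480],q["image"][100:260,230:410]]).repeat(1,0))
cv2.imwrite("pics/s11.png",np.hstack([cv2.resize(t["image"][140:270,170:480],(700,294)),np.zeros((294,1,3),np.uint8)]) if 0 else np.vstack([cv2.resize(t["image"][140:270,170:480],(700,294)),cv2.resize(q["image"][100:230+30,230:580],(700,306))]))
for p in(t,q): print(whitecaps(p))
E
```

```text
[ 0.4214 -0.0773  0.3021] [-0.0972 -0.1545 -0.0239]
top [223.9138 141.6034] 58
side [338.95 115.75] 40
(array([0.696 , 0.2317, 0.1569]), np.float64(0.0020114088567885456))
in plane [0.6947 0.2307 0.1573] along 0.037383702656067795
32.5 [ 0.4218 -0.0783  0.3019] [-0.2668  0.3497  0.7624] 0.05179775040438225
[(array([375.6, 168.7]), [370, 163, 12, 12, 112], 0.78, array([ 0.6319, -0.1956,  0.122 ])), (array([377.5, 194. ]), [372, 188, 12, 12, 113], 0.75, array([ 0.5593, -0.2004,  0.122 ])), (array([351.4, 195.6]), [346, 190, 12, 12, 116], 0.53, array([ 0.554, -0.127,  0.122]))]
[(array([314.1, 211.2]), [307, 206, 15, 11, 129], 0.94, array([ 0.5544, -0.1213,  0.122 ])), (array([322.1, 234.5]), [314, 229, 16, 12, 151], 0.89, array([ 0.5591, -0.1954,  0.122 ])), (array([353.7, 228.5]), [346, 222, 16, 13, 150], 0.81, array([ 0.6332, -0.19  ,  0.122 ])), (array([302.1, 169. ]), [283, 161, 39, 13, 164], 0.41, array([0.5511, 0.0397, 0.122 ]))]
```

View pics/s11.png

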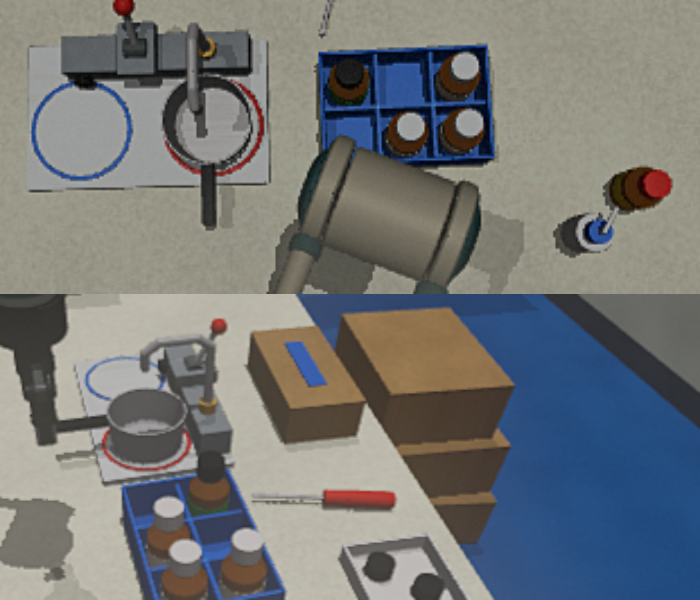

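All three white-capped bottles stand in the crate, and the lever is open with the pot in the red ring. Next: shut the lever from behind.

Run:
```python
from h import *
print(delta((.742,.2335,.34),.044))
t=look("top")
for z in(0,.05,.1): print(atz(t,(235,128),z))
```

```text
[ 3.3746e+01 -2.9329e+01 -3.8420e+00  1.2000e-02]
[0.78411362 0.23543215 0.        ]
[0.76893639 0.22480525 0.05      ]
[0.75375917 0.21417834 0.1       ]
```

>>> send_rows(
  plan=[
    [3,-3,-3.8,0],
    [33.7,-29.3,-3.8,0.012],
    [33.7,-29.3,-3.8,0.012],
    [33.7,-29.3,-3.8,0.012],
    [33.7,-29.3,-3.8,0.012],
    [33.7,-29.3,-3.8,0.012],
    [33.7,-29.3,-3.8,0.012],
    [33.7,-29.3,-3.8,0.012],
    [33.7,-29.3,-3.8,0.012],
    [33.7,-29.3,-3.8,0.012],
    [33.7,-29.3,-3.8,0.012],
    [33.7,-29.3,-3.8,0.012],
    [33.7,-29.3,-3.8,0.012],
    [33.7,-29.3,-3.8,0.012],
    [33.7,-29.3,-3.8,0.012],
  ],
  grip=0,
)

```text
time: 34.25
tool_pos: [0.7403, 0.2335, 0.3411]
eef_rot: [-3.141, -0.07, -0.002]
contact_force: [0.4, 0.3, -0.5]
gripper_width: 0.0003
gripper_force: 0.0
```

Run:
```python
from h import *
s=r.state();print(s["tool_pos"],s["contact_force"]);print(delta((.742,.2335,.217),.044),delta((.655,.2295,.217),.044))
```

```text
[0.74030688 0.23347741 0.34107954] [ 0.41087854  0.32632398 -0.50802743]
[1.5700e-01 6.0000e-03 1.2408e+01 1.0000e-03] [-8.5520e+00  1.6000e-02  1.2399e+01  1.0000e-03]
```

>>> send_rows(
  plan=[
    [0.1,0,4,0],
    [0.1,0,8,0],
    [0.1,0,11,0],
    [0.1,0,12.4,0],
    [0.1,0,12.4,0],
    [-1,0,12.4,0],
    [-2,0,12.4,0],
    [-3,0,12.4,0],
    [-4,0,12.4,0],
    [-5,0,12.4,0],
    [-6,0,12.4,0],
    [-7,0,12.4,0],
    [-8,0,12.4,0],
    [-8.6,0,12.4,0],
    [-8.9,0,12.4,0],
    [-8.9,0,12.4,0],
  ],
)

```text
time: 35.85
tool_pos: [0.6514, 0.2304, 0.2157]
eef_rot: [3.141, 0.072, -0.002]
contact_force: [-0.4, 0.2, -0.2]
gripper_width: -0.0001
gripper_force: 0.0
```

```bash
python3 lev.py
```

```text
[0.6514 0.2304 0.2157] [-0.3746  0.1559 -0.2   ]
top [221.6    167.0667] 15
side [316.9444 117.5278] 36
(array([0.6263, 0.2355, 0.1547]), np.float64(0.0025778808412521646))
in plane [0.6261 0.2277 0.1597] along -0.03134740703303345
```

>>> send_rows(
  plan=[
    [-0.4,0,0,0],
    [-0.7,0,0,0],
    [-0.7,0,0,0],
  ],
)

```text
time: 36.25
tool_pos: [0.6446, 0.23, 0.2158]
eef_rot: [3.141, 0.072, -0.001]
contact_force: [0.5, 0.1, -0.7]
gripper_width: 0.0003
gripper_force: 0.0
```

```bash
python3 lev.py
```

```text
[0.6446 0.23   0.2158] [ 0.4912  0.0607 -0.7324]
top [221.75  169.375] 16
side [314.8571 118.2857] 35
(array([0.62  , 0.2352, 0.1529]), np.float64(0.0022787894379207494))
in plane [0.6197 0.2274 0.1579] along -0.0377589701916553
```

>>> send_rows(
  plan=[
    [-0.3,0,0,0],
    [-0.5,0,0,0],
    [-0.5,0,0,0],
  ],
)

```text
time: 36.65
tool_pos: [0.6417, 0.2299, 0.2161]
eef_rot: [-3.14, -0.072, -0.008]
contact_force: [5.2, -0.5, -2.7]
gripper_width: 0.0002
gripper_force: 2.6
```

```bash
python3 lev.py
```

```text
[0.6417 0.2299 0.2161] [ 5.153  -0.4569 -2.6713]
top [221.8462 170.3077] 13
side [314.0294 118.5882] 34
(array([0.6175, 0.235 , 0.1523]), np.float64(0.0022000777177814132))
in plane [0.6171 0.2273 0.1572] along -0.04030214577743001
```

Lever is against its shut stop. Retreat and go to the pot's handle.

>>> send_rows(
  plan=[
    [1.5,0,0,0],
    [1.5,0,-4,0],
    [1.5,0,-8,0],
    [-1,0,-10,0],
    [-6,0,-10,0],
    [-11,0,-10,0],
    [-16,0,-10,0],
    [-17,4,-10,0],
    [-17.3,7,-10,0],
    [-17.3,9.2,-10,0],
    [-17.3,9.2,-10,0],
    [-17.3,9.2,-10,0],
    [-17.3,9.2,-10,0],
  ],
  grip=8.5,
)

```text
time: 38.05
tool_pos: [0.4713, 0.1307, 0.3159]
eef_rot: [-3.14, -0.073, 0.0]
contact_force: [0.7, -0.2, -0.9]
gripper_width: 0.0852
gripper_force: 0.0
```

```bash
python3 lev.py
python3 - <<'E'
from h import *
s=r.state();print(s["tool_pos"],s["contact_force"])
w=look("wrist");cv2.imwrite("pics/w12.png",w["image"])
print(pix(w,(.4709,.1304,.074)),delta((.4709,.1310,.1235),.035))
H=cv2.cvtColor(w["image"],cv2.COLOR_BGR2GRAY)
for v in range(140,260,15):
    k=np.nonzero(H[v,250:420]<40)[0];print(v,(k.min()+250,k.max()+250,len(k),atz(w,(250+(k.min()+k.max())/2,v),.074).round(4)) if len(k) else None)
E
```

```text
[0.4713 0.1307 0.3159] [ 0.7063 -0.2275 -0.8621]
top [224.1905 168.7619] 63
side [314.2973 118.5405] 37
(array([0.6189, 0.2276, 0.1572]), np.float64(0.001797529935116702))
in plane [0.618  0.2274 0.1572] along -0.0394770957555042
[0.47138246 0.13078717 0.31573318] [ 0.42231522 -0.05699777 -0.15704439]
[326.20712187 178.3776953 ] [-3.900e-02 -2.100e-02  1.922e+01  1.200e-02]
140 None
155 (np.int64(318), np.int64(333), 16, array([0.494 , 0.1322, 0.074 ]))
170 (np.int64(318), np.int64(361), 39, array([0.4799, 0.1179, 0.074 ]))
185 (np.int64(318), np.int64(344), 27, array([0.4644, 0.1253, 0.074 ]))
200 (np.int64(318), np.int64(332), 15, array([0.4485, 0.1306, 0.074 ]))
215 (np.int64(318), np.int64(332), 15, array([0.4325, 0.1298, 0.074 ]))
230 None
245 None
```

View pics/w12.png

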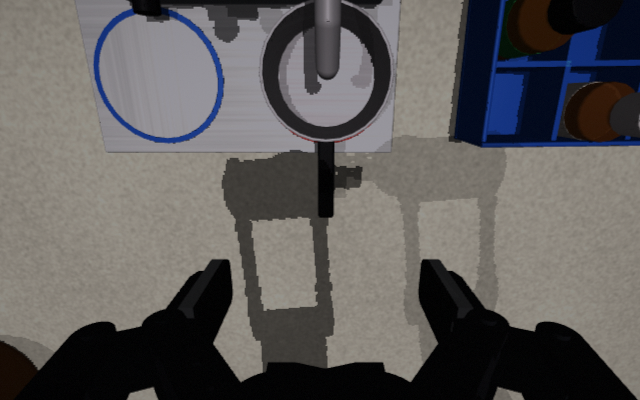

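Handle is centred between the fingers at (325,180).

>>> send_rows(
  plan=[
    [0,0,5,0.012],
    [0,0,10,0.012],
    [0,0,14,0.012],
    [0,0,17,0.012],
    [0,0,19.2,0.012],
    [0,0,19.2,0.012],
    [0,0,19.2,0.012],
  ],
)

```text
time: 38.9
tool_pos: [0.4717, 0.1304, 0.124]
eef_rot: [3.141, 0.054, -0.001]
contact_force: [0.7, 0.6, 0.8]
gripper_width: 0.0854
gripper_force: 0.0
```

>>> send_rows(
  plan=[
    [0,0,0,0],
    [0,0,0,0],
    [0,0,0,0],
    [0,0,0,0],
    [0,0,0,0],
    [0,0,0,0],
    [0,0,0,0],
    [0,0,0,0],
    [0,0,0,0],
  ],
  grip=1.0,
  force=30,
)

```text
time: 39.8
tool_pos: [0.4716, 0.1302, 0.1244]
eef_rot: [-3.141, -0.053, -0.001]
contact_force: [-1.5, 0.6, 4.4]
gripper_width: 0.0155
gripper_force: 34.0
```

Run:
```python
from h import *
s=r.state();p=s["tool_pos"];print(p,s["contact_force"],s["gripper_width"],delta(p+[-.008,.1807,0]))
```

```text
[0.47155228 0.13019152 0.12440728] [-1.5031543   0.57080823  4.44996444] 0.015474874989078716 [-1.9000e-01 -1.8087e+01  5.0000e-03  0.0000e+00]
```

>>> send_rows(
  plan=[
    [0,-0.6,0,0],
    [0,-1.6,0,0],
    [0,-3,0,0],
    [0,-4.5,0,0],
    [-0.1,-6,0,0],
    [-0.1,-7.5,0,0],
    [-0.1,-9,0,0],
    [-0.1,-10.5,0,0],
    [-0.1,-12,0,0],
    [-0.1,-13.5,0,0],
    [-0.2,-15,0,0],
    [-0.2,-16.2,0,0],
    [-0.2,-17.2,0,0],
    [-0.2,-17.8,0,0],
    [-0.2,-18.1,0,0],
    [-0.2,-18.1,0,0],
    [-0.2,-18.1,0,0],
    [-0.2,-18.1,0,0],
    [-0.2,-18.1,0,0],
  ],
)

```text
time: 41.7
tool_pos: [0.4636, 0.3105, 0.1242]
eef_rot: [3.14, 0.053, 0.001]
contact_force: [0.8, -2.8, 4.8]
gripper_width: 0.0153
gripper_force: 33.9
```

>>> send_rows(
  plan=[
    [0,0,0,0],
    [0,0,0,0],
    [0,0,0,0],
    [0,0,0,0],
    [0,0,0,0],
    [0,0,0,0],
    [0,0,-3,0],
    [0,0,-7,0],
    [0,0,-11,0],
    [-6,0,-14,0],
    [-6,6,-14,0],
    [-6,12,-14,0],
    [-6,12,-14,0],
    [-6,12,-14,0],
  ],
  grip=8.5,
)

```text
time: 43.1
tool_pos: [0.4067, 0.1867, 0.2643]
eef_rot: [3.14, 0.048, 0.001]
contact_force: [0.2, 1.1, 0.8]
gripper_width: 0.0847
gripper_force: 0.0
```

```bash
python3 lev.py
python3 - <<'E'
from h import *
s=r.state();print(s["time"],s["tool_pos"],s["contact_force"],s["gripper_width"])
t=look("top");q=look("side")
cv2.imwrite("pics/s13.png",np.vstack([cv2.resize(t["image"][140:270,170:480],(700,294)),cv2.resize(q["image"][100:260,230:580],(700,306))]))
m=models.cut_out("pot",t)[0]["mask"].astype(np.uint8);m=cv2.morphologyEx(m,cv2.MORPH_OPEN,cv2.getStructuringElement(cv2.MORPH_ELLIPSE,(21,21)));v,u=np.nonzero(m);print(u.min(),u.max(),v.min(),v.max(),atz(t,((u.min()+u.max())/2,(v.min()+v.max())/2),.077))
E
```

```text
[0.4067 0.1867 0.2643] [0.2393 1.1372 0.8193]
top [224.0968 168.7258] 62
side [314.2973 118.5405] 37
(array([0.619 , 0.2279, 0.157 ]), np.float64(0.0018751152966244226))
in plane [0.618  0.2274 0.1572] along -0.0394770957555042
43.2 [0.40751501 0.18895329 0.26409931] [0.52796004 0.28947449 0.43650965] 0.0852003755340226
181 223 174 214 [0.55985426 0.30858507 0.077     ]
```

View pics/s13.png

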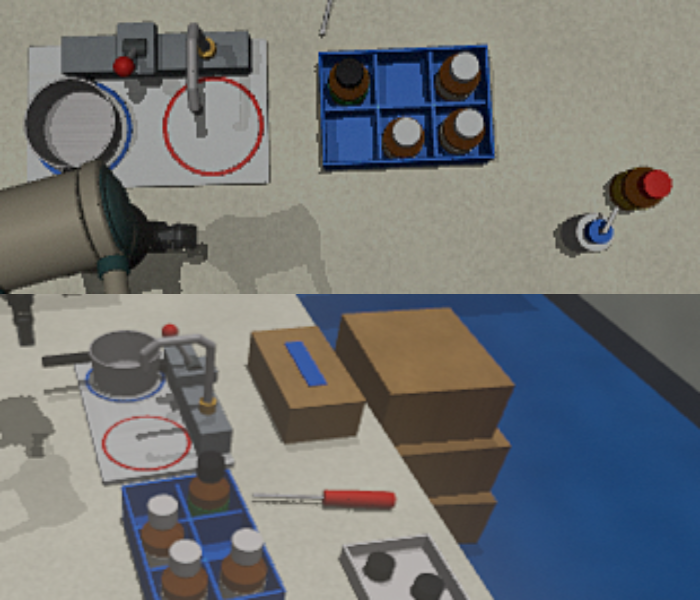

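Pot is centred in the blue ring and the lever is shut. Bottle A's cap looks slightly moved (crop 405,132), so I'll check its tilt.

Run:
```python
from h import *
np.set_printoptions(precision=4,suppress=True)
t=look("top");q=look("side");w=r.state()
a=whitecaps(t);b=whitecaps(q)
for x in a:
    for y in b:
        X,e=tri(t,x[0],q,y[0])
        if e<.008: print(X,e)
print([(c[0],c[3]) for c in a])
y=.0573;Rm=np.array([[np.cos(y),-np.sin(y)],[np.sin(y),np.cos(y)]])
for c in a: print((Rm.T@(c[3][:2]-[.591,-.125])).round(4))
cv2.imwrite("pics/s14.png",np.hstack([cv2.resize(t["image"][155:220,305:395],(390,282),interpolation=cv2.INTER_CUBIC),cv2.resize(q["image"][185:285,285:375],(390,433),interpolation=cv2.INTER_CUBIC)[:282]]))
```

```text
[ 0.5589 -0.2     0.1276] 0.0002310496548299115
[ 0.6309 -0.1948  0.1275] 0.0008802585717013768
[ 0.5465 -0.1217  0.1273] 0.00010174695006739086
[(array([377.6, 193.9]), array([ 0.5596, -0.2007,  0.122 ])), (array([375.6, 168.8]), array([ 0.6316, -0.1955,  0.122 ])), (array([349.7, 197.9]), array([ 0.5472, -0.1222,  0.122 ]))]
[-0.0357 -0.0738]
[ 0.0365 -0.0727]
[-0.0436  0.0053]
```

View pics/s14.png

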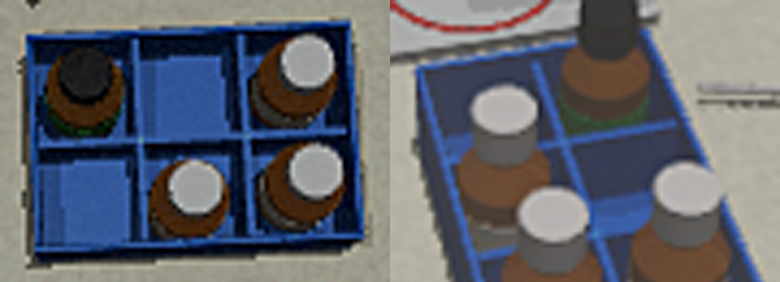

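Bottle A has only slid inside its cell: its cap stays at the same height as the others, so it is upright. The arm touches nothing, so I'm handing in.

```bash
python3 -c "
from plant import r
print(r.finish_job())"
```

```text
the job is handed in; nothing more can be done
None
```

The job is handed in, with no verdict returned: the last pictures show all three white-capped bottles upright in crate cells, the lever against its shut stop, the pot centred on the blue park mark, and the red-capped, wash and black-capped bottles untouched.

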